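Ease a split bearing housing apart with a wedge

TASK

Ease the olive bearing housing apart evenly: take the yellow wedge from the rack and press it straight down into the pry notch at one end of the seam about half way, then fully home at the other end, then fully home at the first end, never letting one end get more than 10 mm wider than the other. Let go and leave the wedge standing there with its collar down on the housing, the seam open at least 12 mm and even. Touch the halves with nothing but the wedge, and leave the red punch and the black scraper in the rack.

Things in the scene. Friction and masses are not known exactly. Their poses are not given: they have to be found in the camera images.
- near_half: Robot-side half (darker) of the olive split housing, 52 (x) x 150 (y) x 70 mm, top 82 mm above the table. Origin: middle of its seam face at top height; x points across the seam to the far half, y along the seam, z up. Pry notches (bright bevels) centred at y = +45 and -45 mm, each 40 mm long. A strap (30 mm in y, 8 mm high) bridges the seam's middle. Slides along x and turns a little, stiff, 5 N.
- far_half: Paler half, same size, notches and motion; x points into it, away from the robot. Origin: middle of its seam face at top height; between the origins 2 mm at the start. The notch bevels form a funnel 18 mm wide at the top, 8 mm deep, ending in the vertical seam (2 mm), which is free to 62 mm below the top. Wedging one end moves both halves and opens that end, the other hardly; they stay as left.
- wedge: Yellow plastic, upright in a rack pocket. Origin: centre of the collar's underside; z up. Collar 44 (x) x 24 (y) x 6 mm; handle 20 (x) x 24 (y), 6 to 51 mm above the origin. Blade 55 mm down, 18 mm wide (y), thickness (x) 18 at collar to 4 mm at tip, both faces alike; x goes across the seam. Collar on the housing: seam 16 mm wide there; collar 27 mm above it: 9 mm. Pressing takes 10 to 15 N.
- punch: Bystander in the rack: steel punch, red round handle 24 mm across, top 46 mm above its origin (centre of its collar's underside, on the rack's top). The wooden rack is 80 x 260 mm, 65 mm high; three pockets 85 mm apart, 24 mm square, 60 mm or deeper.
- scraper: Bystander in the rack: flat steel scraper, black round handle 24 mm across, top 46 mm above its origin (centre of its collar's underside, on the rack's top).
Not all that is in view belongs to the job. There is more than one size of the wedge; the job needs the largest.

How it is judged:
By the outcome, as a careful person would: the job done as asked, in the order asked, and still so for the second after the job is handed in, with the robot touching nothing.
It also fails if it takes over 58 s, if anything falls off the work surface, if the arm or the gripper's body presses on something with over 40 N, if the wrist force passes 120 N, or if a joint passes its speed limit or range.

ROBOT

A 6-joint arm with a two-finger parallel gripper is mounted at the origin on the work surface. World frame = base frame: x ahead of the robot, y to its left, z up, the work surface at z = 0. Lengths are in m, angles in degrees, forces in N, time in s.
With the tool pointing down it reaches from about 0.325 to 0.775 m from the base axis. Payload 9.3 kg.
Tool frame: the origin (TCP) lies at the very end of the fingers, on their centre line; the grasp point (between the pads) lies 19 mm behind it (bot.grip_point_offset is the distance from the TCP to the grasp point, in m); z points along the fingers, y is the line along which they close (so a half turn about z gives the same grasp; the last joint's range is limited). The gripper opens to 85 mm and grips with 20 to 120 N. Pads are 22 mm wide; open, the fingers measure 114 mm over their backs; the gripper's body (76 mm by 85 mm) begins 54 mm behind the grasp point. The pads swing forward as they close: fully open they stand 13 mm farther back than shut.
Start: joints at [-82.311, 14.817, 1.232, 76.415, 0, 81.257], TCP at [0.156, -0.528, 0.231] pointing down, gripper open.
Joint ranges: [-174.27, 174.27], [-52.1, 104.24], [-59.71, 78.15], [-110.17, 111.67], [-87.03, 83.33], [-180, 180]. Speed limits (degrees/s): [127.2, 127.2, 159.86, 180, 180, 180].

INTERFACE

Orientations are given as a 3x3 rotation matrix whose columns are the frame's x, y, z axes.
In Python, from station import bot gives the robot as it stands. The module is installed in compiled form; this text tells all that it offers. Calls block until the motion is done:
- bot.move_to(position, orientation): joint-space move of the TCP to a pose.
- bot.move_l(position, v=0.15, orientation=None, until_force=None): straight line of the TCP; orientation=None keeps the orientation; v is the mean speed in m/s. With until_force (N) it stops when the force on the tool has changed by that much, and returns True; else False.
- bot.move_joints(angles): joint-space move.
- bot.gripper_to(opening, squeeze=None): finger opening in m; squeeze is the grip in N (None keeps the last); returns when the fingers have stopped.
- bot.sleep(seconds).
- bot.ik(position, orientation): joint angles nearest the present ones, or None.
- bot.observe(): the state.
- bot.capture(name): name is "scene" or "top" or "wrist"; returns a dict with "image" (400x640x3 uint8, red, green, blue), "K" (3x3 intrinsics, pixels), "position" and "attitude" of the camera in the world; the wrist camera has in their place "tool_from_camera" (4x4, takes a point from camera to tool coordinates, whose origin is the TCP and whose axes are the flange's). Camera axes: x right, y down, z forward; pixel columns grow to the right and rows downward; lengths in m; the calibration is good to about 2 mm. The wrist camera is an equidistant fisheye: a pixel r from the principal point sees the ray r / f radians off the axis. A picture is of the moment at which its call begins: read the wrist's pose just before it. There is no depth.
A pose or a line that the arm cannot do raises bot.MotionError and nothing moves.
- bot.sign_off(): hands the job in; it is judged then, once.
The state is a dict: "time_s": time; "joint_pos": joint angles; "qvel": joint speeds; "joint_torque": joint torques, N m; "eef_pos": TCP position; "orientation": TCP orientation; "ft_force": force on the tool from outside, world axes, zero at the start; "torque": the same for the moment, N m; "grip_width": finger opening in m; "grasp_force": force on a finger pad.
Only numpy, scipy, OpenCV 4.12 (cv2) and the standard library are available. Lean on these libraries where they do the work, as an engineer would, in place of code of your own. Each camera call takes 0.05 s, during which the arm holds its last target. There are 200 camera calls.

## Working session

There is one attempt and no reset: what is moved stays moved. The work goes in short steps, each a Python script; the robot and the scene stay as the last script left them, time stands still between calls to the robot, and variables do not carry over. Pictures are saved under pics/ and viewed, at most 10 in all, crops included, and the job is handed in when it is done.

```bash
mkdir -p pics; ls; python3 - <<'E'
from station import bot
import cv2,pickle
d={}
for n in("scene","top","wrist"):
    d[n]=bot.capture(n); cv2.imwrite(f"pics/{n}0.png",d[n]["image"][...,::-1])
    print(n,{k:(v.tolist() if hasattr(v,'tolist') else v) for k,v in d[n].items() if k!="image"})
pickle.dump(d,open("d0.pkl","wb"))
print(bot.observe())
E
```

```text
pics
scene {'K': [[403.44777731995543, 0.0, 321.4920363767968], [0.0, 403.44777731995543, 198.0230376936837], [0.0, 0.0, 1.0]], 'position': [1.1907453577599207, 0.34609971657597066, 0.5719783406762813], 'attitude': [[-0.4163514073082334, 0.5435344493291496, -0.7288496470637218], [0.9089752440469426, 0.23086556706836875, -0.3470808200578098], [-0.020384095325884897, -0.8070138736940393, -0.5901805624748131]]}
top {'K': [[440.84287237226533, 0.0, 316.11541579266753], [0.0, 440.84287237226533, 199.7399073219869], [0.0, 0.0, 1.0]], 'position': [0.4133322417659175, 0.07153060668082921, 1.0266048580009155], 'attitude': [[0.013300063676627899, -0.9803427041138135, 0.19685347545068416], [-0.9999010730061846, -0.013940871845985978, -0.001869837761535016], [0.004577390881092334, -0.19680913236684233, -0.9804311362404462]]}
wrist {'K': [[309.70691628693146, 0.0, 315.0398131574149], [0.0, 309.70691628693146, 199.0463869360829], [0.0, 0.0, 1.0]], 'tool_from_camera': [[0.00010527503583449092, -0.9464088867503728, -0.32297090890215935, 0.08288658954878077], [0.9999999944256532, 0.000102254271949811
[... 275 characters left out ...]
-1.79656754e-03,  8.12560872e+01]), 'qvel': array([-0.03109679, -0.07460836,  0.117171  , -0.15642574,  0.06818875,
        0.01625704]), 'joint_torque': array([-6.92980120e-04, -5.55973721e+01,  3.44663823e+01,  1.14270381e-02,
       -3.19848323e-04,  2.93247990e-05]), 'eef_pos': array([ 0.15554528, -0.52733345,  0.23081679]), 'orientation': array([[ 9.59151149e-01,  2.82894055e-01, -1.67466006e-04],
       [ 2.82894077e-01, -9.59150629e-01,  1.00602862e-03],
       [ 1.23974391e-04, -1.01230865e-03, -9.99999480e-01]]), 'ft_force': array([-1.04678589,  0.59051203, -0.31466344]), 'torque': array([ 0.00884369,  0.01499701, -0.01612548]), 'grasp_force': 0.0, 'grip_width': 0.08540658324134098}
```

View pics/top0.png

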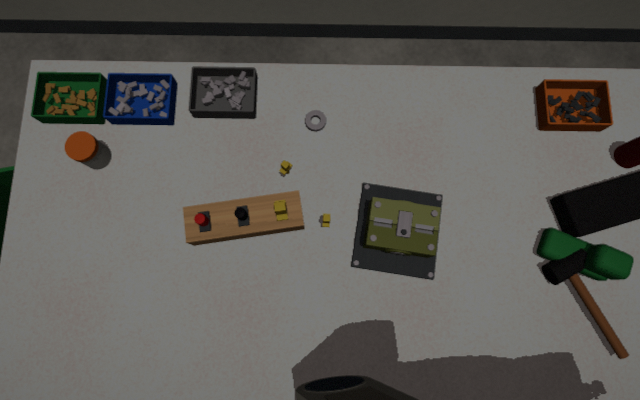

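View pics/scene0.png

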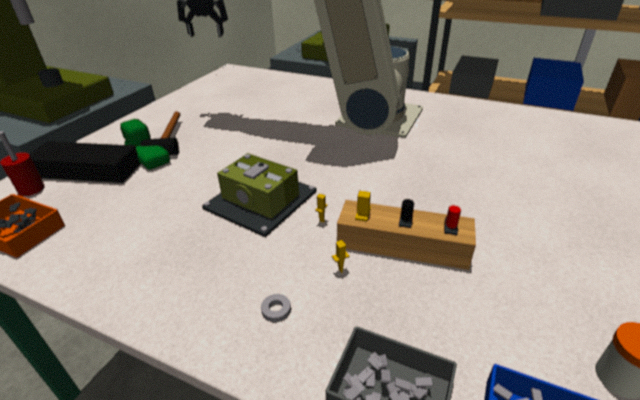

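The top view shows the rack with red at (201,219), black at (241,214) and the yellow wedge at (281,210). The housing's strap is at (404,224) and its notches at about (383,223) and (424,229). Two smaller wedges stand on the table at (286,167) and (326,220).

```bash
cat > h.py <<'E'
import numpy as np, cv2
from station import bot
def snap(name,file=None):
    o=bot.observe(); c=bot.capture(name)
    if name=="wrist":
        T=np.eye(4); T[:3,:3]=o["orientation"]; T[:3,3]=o["eef_pos"]; T=T@c["tool_from_camera"]
        c["position"]=T[:3,3]; c["attitude"]=T[:3,:3]
    c["fish"]=name=="wrist"
    if file: cv2.imwrite(file,c["image"][...,::-1])
    return c
def cast(c,uv,z):
    K=np.array(c["K"]); p=(np.array(uv,float).reshape(-1,2)-K[:2,2])/K[0,0]
    if c.get("fish"):
        r=np.linalg.norm(p,axis=1)+1e-12; d=np.c_[p*(np.sin(r)/r)[:,None],np.cos(r)]
    else: d=np.c_[p,np.ones(len(p))]
    d=d@np.array(c["attitude"]).T; P=np.array(c["position"])
    return P+d*((z-P[2])/d[:,2])[:,None]
def down(yaw):  # tool z down, tool x at yaw (deg)
    a=np.radians(yaw); x=np.array([np.cos(a),np.sin(a),0]); z=np.array([0,0,-1.]); return np.c_[x,np.cross(z,x),z]
def blobs(c,lo,hi,amin=20):
    m=cv2.inRange(cv2.cvtColor(c["image"],cv2.COLOR_RGB2HSV),np.array(lo),np.array(hi))
    cs,_=cv2.findContours(m,cv2.RETR_EXTERNAL,cv2.CHAIN_APPROX_NONE)
    return m,[k for k in cs if cv2.contourArea(k)>=amin]
E
python3 - <<'E'
from h import *
import pickle
d=pickle.load(open("d0.pkl","rb")); t=d["top"]
for x in blobs(t,(22,150,90),(30,255,255),15)[1]:
    r=cv2.minAreaRect(x); print("Y",np.round(r[0]),np.round(r[1]),cast(t,r[0],.116).round(3))
for x in blobs(t,(26,60,30),(40,255,200),60)[1]:
    r=cv2.minAreaRect(x); print("O",np.round(r[0]),np.round(r[1]),r[2],cast(t,r[0],.082).round(3))
print(cast(t,[(404,224),(383,223),(424,229)],.082).round(3))
o=t["image"]; 
w=cast(t,[281,208],.116)[0]; h=cast(t,[404,225],.085)[0]
for n,p,z in(("w1",w,.27),("h1",h,.27)):
    bot.move_to([p[0]-.0,p[1],z],down(0)); c=snap("wrist",f"pics/{n}.png"); pickle.dump(c,open(n+".pkl","wb"))
    print(n,p,bot.observe()["eef_pos"],bot.observe()["joint_pos"].round(0),bot.observe()["time_s"])
cv2.imwrite("pics/wh.png",np.hstack([cv2.imread("pics/w1.png")[:,120:520],cv2.imread("pics/h1.png")[:,120:520]]))
E
```

```text
Y [326. 224.] [3. 5.] [[0.544 0.05  0.116]]
Y [326. 217.] [6. 6.] [[0.56  0.049 0.116]]
Y [282. 217.] [ 6. 10.] [[0.558 0.141 0.116]]
Y [280. 205.] [10. 11.] [[0.584 0.147 0.116]]
Y [286. 164.] [8. 6.] [[0.673 0.136 0.116]]
O [403. 227.] [71. 53.] 7.305758953094482 [[ 0.547 -0.119  0.082]]
[[ 0.552 -0.121  0.082]
 [ 0.554 -0.076  0.082]
 [ 0.542 -0.164  0.082]]
w1 [0.57744306 0.14322981 0.116     ] [0.57753344 0.14288645 0.26994711] [   6.   19.   13.   84.   -0. -174.] 3.9
h1 [ 0.54954787 -0.12044503  0.085     ] [ 0.54956089 -0.12039288  0.27001743] [-21.  16.   8.  82.  -0. 159.] 8.725
```

View pics/wh.png

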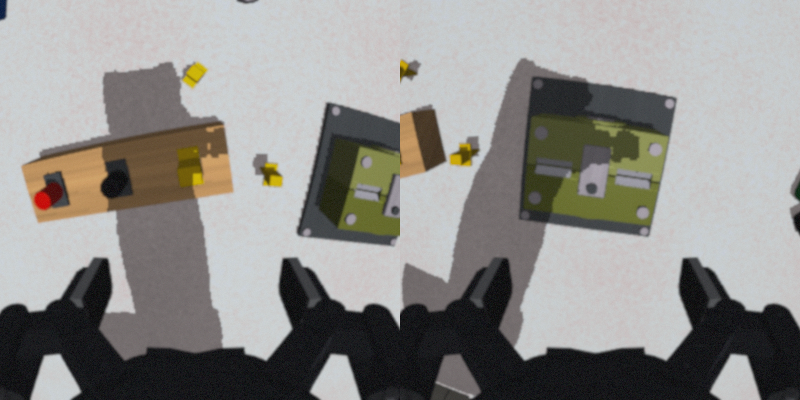

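The wrist view has the wedge at about (310,165) in the left frame. In the right frame the strap is at about (312,170), with the notches at about (273,168) and (352,179). I'll zoom both.

```bash
python3 - <<'E'
import cv2,numpy as np
a=cv2.imread("pics/w1.png")[130:210,270:350]; b=cv2.imread("pics/h1.png")[100:220,235:400]
a=cv2.resize(a,(400,400),interpolation=cv2.INTER_CUBIC); b=cv2.resize(b,None,fx=2.4,fy=2.4,interpolation=cv2.INTER_CUBIC)
c=np.zeros((400,800,3),np.uint8); c[:,:400]=a; c[:b.shape[0],402:402+b.shape[1]]=b
cv2.imwrite("pics/z1.png",c)
E
```

```text
(no output)
```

View pics/z1.png

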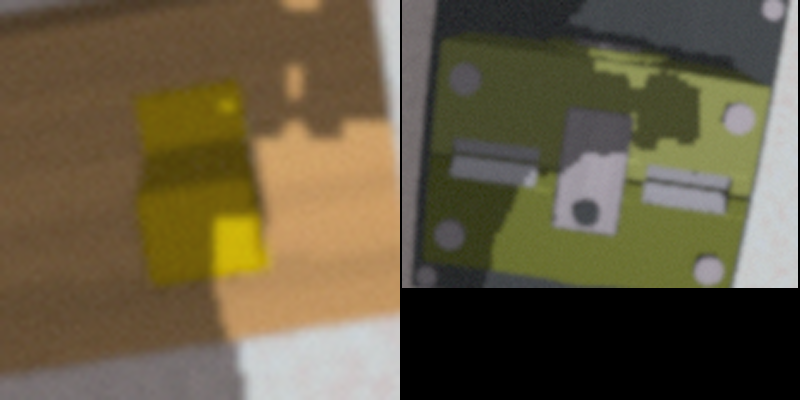

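The left zoom shows the handle top at about (145–265, 185–285), with the collar behind it. The right zoom shows notch bevels at about (450–540, 138–186) and (643–730, 168–213).

```bash
python3 - <<'E'
from h import *
import pickle
w=pickle.load(open("w1.pkl","rb"));h=pickle.load(open("h1.pkl","rb"))
A=lambda q:np.array(q)/5+[270,130]-.4
B=lambda q:(np.array(q)-[402,0])/2.4+[235,100]-.3
p=cast(w,A([(155,285),(266,268),(255,180),(143,192)]),.116)[:,:2]
print(p.round(4).tolist(),"sides",[np.linalg.norm(p[i]-p[i-1]).round(4) for i in range(4)],"c",p.mean(0))
e=p[0]-p[1]; print("yaw",np.degrees(np.arctan2(-e[0],e[1])))
e=p[3]-p[2]; print("yaw",np.degrees(np.arctan2(-e[0],e[1])))
q=cast(w,A([(137,97),(240,83)]),.071)[:,:2]; e=q[0]-q[1]; print("collar edge",q,np.linalg.norm(e),"yaw",np.degrees(np.arctan2(-e[0],e[1])))
L=cast(h,B([(455,138),(540,150),(535,186),(450,177)]),.082)[:,:2]
R=cast(h,B([(648,168),(732,178),(727,214),(643,203)]),.082)[:,:2]
for n in(L,R): print("notch",n.mean(0),[np.linalg.norm(n[i]-n[i-1]).round(4) for i in range(4)])
e=L.mean(0)-R.mean(0); print("dist",np.linalg.norm(e),"yaw",np.degrees(np.arctan2(-e[0],e[1])),"mid",(L.mean(0)+R.mean(0))/2)
S=cast(h,B([(570,108),(632,114),(616,235),(554,228)]),.09)[:,:2];print("strap",S.mean(0),[np.linalg.norm(S[i]-S[i-1]).round(4) for i in range(4)])
E
```

```text
[[0.5726, 0.1574], [0.5761, 0.1354], [0.594, 0.1376], [0.5916, 0.1595]] sides [np.float64(0.0191), np.float64(0.0223), np.float64(0.018), np.float64(0.022)] c [0.58360191 0.14749867]
yaw 8.997306719850975
yaw 6.160460796000353
collar edge [[0.60293774 0.16310089]
 [0.60601773 0.14021952]] 0.02308773923735071 yaw 7.666341886386865
notch [ 0.55645922 -0.07445611] [np.float64(0.0186), np.float64(0.0393), np.float64(0.0171), np.float64(0.0397)]
notch [ 0.54317278 -0.16311141] [np.float64(0.0167), np.float64(0.0394), np.float64(0.0175), np.float64(0.04)]
dist 0.08964536677983535 yaw -8.523276569930267 mid [ 0.549816   -0.11878376]
strap [ 0.55370777 -0.11930999] [np.float64(0.0555), np.float64(0.0272), np.float64(0.0561), np.float64(0.0284)]
```

Sizes check out: notches are 89.6 mm apart, the seam is at yaw −8.5°, and the wedge is at yaw about 7.7°. Next I'll grasp across the wedge's x.

```bash
python3 - <<'E'
from h import *
import pickle
R=down(97.7); p=[.5832,.148]
bot.gripper_to(.05)
bot.move_l(p+[.2],v=.15,orientation=R)
c=snap("wrist","pics/g0.png"); pickle.dump(c,open("g0.pkl","wb"))
o=bot.observe(); print(o["time_s"],o["eef_pos"],o["joint_pos"].round(0),o["grip_width"])
cv2.imwrite("pics/g0z.png",cv2.resize(c["image"][80:400,160:480,::-1],(600,600),interpolation=cv2.INTER_CUBIC))
E
```

```text
11.2333 [0.58327472 0.14760463 0.20021444] [ 6. 20.  5. 74. -0. 89.] 0.05005693730985622
```

View pics/g0z.png

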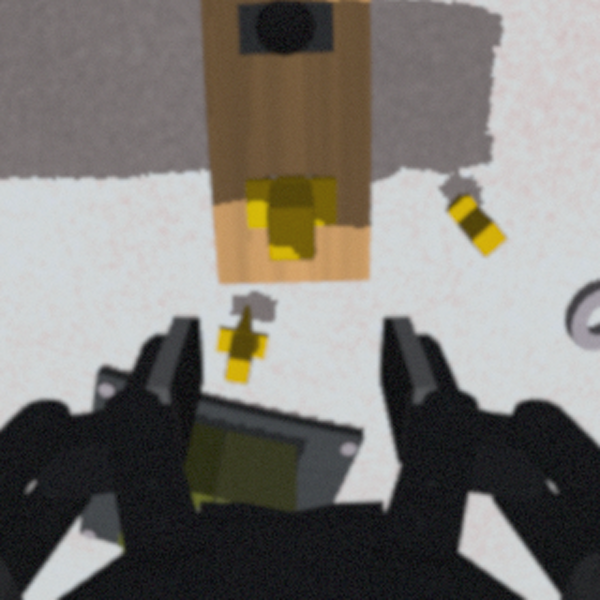

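The handle is centred between the fingers (zoom x about 291, against 290), with its near edge at zoom row 259. I'll check that and grasp.

```bash
python3 - <<'E'
from h import *
import pickle
c=pickle.load(open("g0.pkl","rb"))
e=cast(c,[291/1.875+160-.3,259/1.875+80-.3],.116)[0]
x=np.array([np.cos(np.radians(97.7)),np.sin(np.radians(97.7))])
q=e[:2]+.012*x; print("centre",q)
if np.linalg.norm(q-[.5832,.148])>.004: raise SystemExit("mismatch")
p=[.5832,.148]
f=bot.move_l(p+[.077],v=.1,until_force=8); print("touch",f,bot.observe()["eef_pos"])
if f: raise SystemExit
bot.gripper_to(0.0,80)
o=bot.observe(); print(o["grip_width"],o["grasp_force"],o["time_s"],o["ft_force"],o["eef_pos"])
bot.move_l(p+[.2],v=.1)
o=bot.observe(); print(o["grip_width"],o["grasp_force"],o["time_s"],o["ft_force"],o["eef_pos"])
c=snap("wrist","pics/g1.png"); pickle.dump(c,open("g1.pkl","wb"))
s=snap("scene","pics/s1.png")
a=cv2.resize(c["image"][100:400,195:445,::-1],(400,480)); b=cv2.resize(s["image"][80:320,240:440,::-1],(400,480))
cv2.imwrite("pics/g1z.png",np.hstack([a,b]))
E
```

```text
centre [0.58233825 0.15042544]
touch False [0.58357842 0.14805239 0.07763728]
0.019125665794339174 78.48831295967102 12.9917 [-0.95096005  0.3254966   4.37385721] [0.58349764 0.14802608 0.0775333 ]
0.018975729561294227 77.96781420707703 14.375 [-0.51063835  0.8672724  -1.37600954] [0.58295036 0.14797307 0.19930008]
```

View pics/g1z.png

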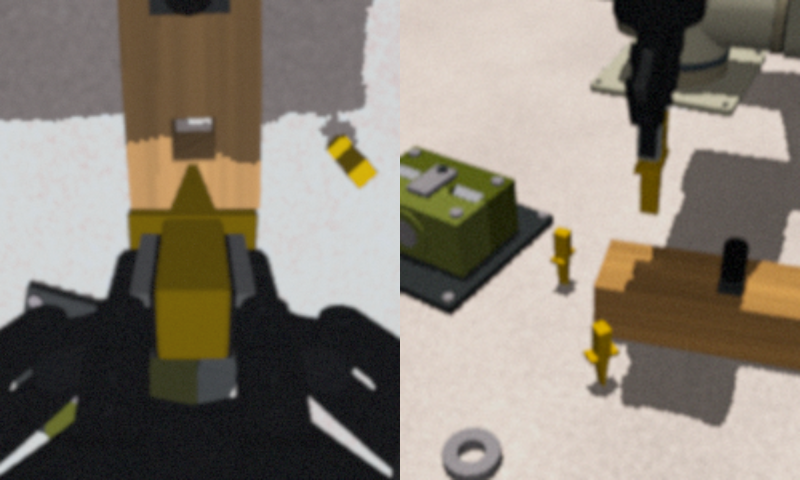

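The wedge is held straight and upright, and its pocket is empty. Now the first press, half way at the +y notch.

```bash
cat >> h.py <<'E'
OFF=.0125; YAW=81.5
E
python3 - <<'E'
from h import *
import pickle
g=pickle.load(open("g1.pkl","rb"))
v=cast(g,[[315.6,281],[315.6,323]],.2378)[:,:2]; d=v.mean(0)-[.58295,.14797]
x=np.array([np.cos(np.radians(97.7)),np.sin(np.radians(97.7))]); k=d@x; print("len",np.linalg.norm(v[0]-v[1]),"offset along tool x",k,"lat",d@[-x[1],x[0]])
k=k if abs(k)<.005 else 0
R=down(YAW); t=R[:2,0]; np.save("k.npy",k)
p=np.array([.5565,-.0745])-k*t
bot.move_l([*p,.19],v=.15,orientation=R)
bot.move_l([*p,.155],v=.1)
c=snap("wrist","pics/l1.png"); o=bot.observe(); print(o["eef_pos"],o["time_s"],o["ft_force"])
f=bot.move_l([*p,.082+.0272+OFF],v=.03,until_force=35)
o=bot.observe(); print(f,o["eef_pos"],o["time_s"],o["ft_force"],o["torque"])
c2=snap("wrist","pics/l2.png"); tp=snap("top","pics/t2.png")
a=cv2.resize(c["image"][100:400,195:445,::-1],(400,480)); b=cv2.resize(c2["image"][100:400,195:445,::-1],(400,480))
cv2.imwrite("pics/l12.png",np.hstack([a,b]))
E
```

```text
len 0.02252748302164237 offset along tool x 0.0028761642151780126 lat 0.00023140370502585463
[ 0.55639006 -0.07724145  0.15556898] 16.6917 [ 1.37251145  0.56245392 -0.12434751]
True [ 0.55687144 -0.07755293  0.14080994] 17.325 [-0.70745805  0.51937289  4.90059253] [-0.02319971  0.13634844 -0.01158591]
```

View pics/l12.png

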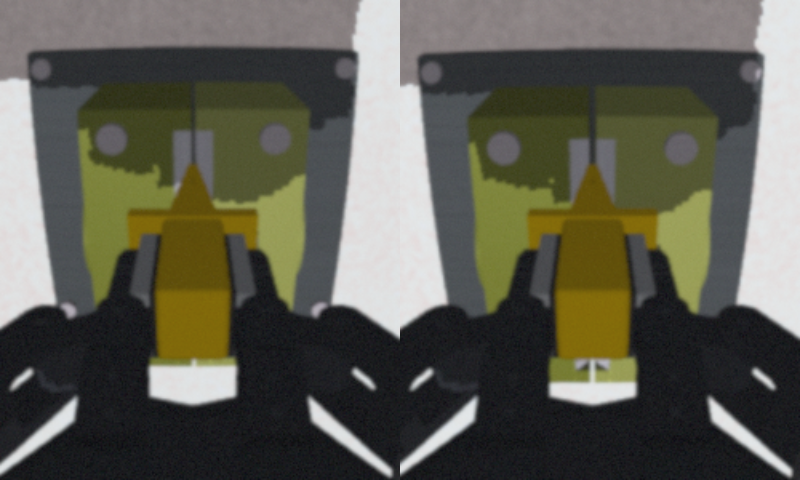

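The blade is centred in the notch. It stopped at the funnel bottom on a brief contact spike, so I'll continue more slowly with a higher guard.

```bash
python3 - <<'E'
from h import *
k=float(np.load("k.npy")); R=down(YAW); p=np.array([.5565,-.0745])-k*R[:2,0]
for z in (.135,.128,.082+.0272+OFF):
    f=bot.move_l([*p,z],v=.02,until_force=60)
    o=bot.observe(); print(f,o["eef_pos"],o["time_s"],o["ft_force"].round(1),o["torque"].round(2),o["grip_width"])
    if f: break
c2=snap("wrist","pics/l3.png"); tp=snap("top","pics/t3.png")
b=cv2.resize(c2["image"][100:400,195:445,::-1],(400,480)); a=cv2.resize(tp["image"][170:290,340:440,::-1],(400,480))
cv2.imwrite("pics/l3z.png",np.hstack([a,b]))
E
```

```text
False [ 0.55663887 -0.07748625  0.13523521] 17.85 [ 2.2 -0.4  2.9] [-0.11 -0.47  0.04] 0.01891209323354715
False [ 0.5562678  -0.07739016  0.12799908] 18.35 [ 2.5 -0.   2.9] [-0.08 -0.56  0.  ] 0.019086079141379834
False [ 0.5560591  -0.07734031  0.1215892 ] 18.8167 [ 2.3 -1.1  2.4] [-0.03 -0.34  0.04] 0.019225646227603622
```

View pics/l3z.png

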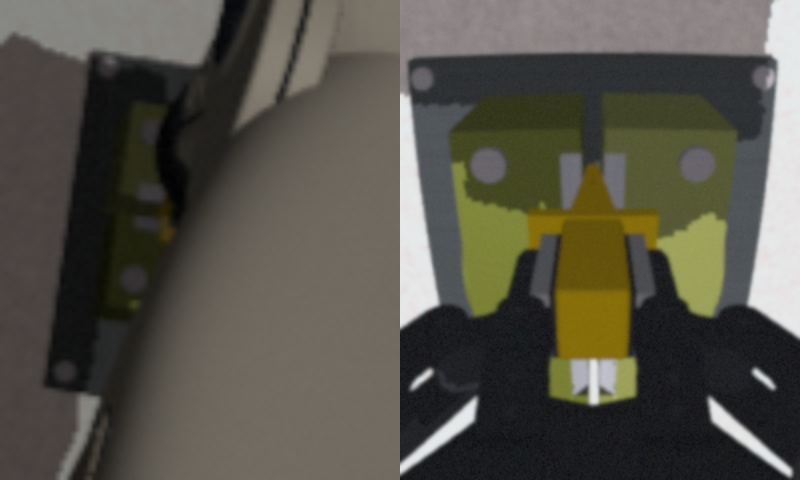

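The +y end has opened symmetrically, with no slip in the grip. Next I lift out and press the −y end fully home.

```bash
cat >> h.py <<'E'
def say(*a):
    o=bot.observe(); print(*a,o["eef_pos"].round(4),round(o["time_s"],2),"F",o["ft_force"].round(1),"M",o["torque"].round(2),"g",round(o["grip_width"],4)); return o
def home(p):
    for z in (.125,.105,.098):
        f=bot.move_l([*p,z],v=.025,until_force=70); say("to",z,f)
    z=.0975
    while z>.089:
        z-=.001; bot.move_l([*p,z],v=.01,until_force=60); bot.sleep(.08); o=say("home",round(z,4))
        if o["ft_force"][2]>22: break
    return z
E
python3 - <<'E'
from h import *
k=float(np.load("k.npy")); R=down(YAW); t=R[:2,0]
pL=np.array([.5565,-.0745])-k*t; pR=np.array([.5432,-.1631])-k*t
bot.move_l([*pL,.165],v=.08); say("up"); snap("wrist","pics/u1.png")
bot.move_l([*pR,.165],v=.12)
bot.move_l([*pR,.147],v=.06); snap("wrist","pics/r0.png")
for z in(.138,):
    print(bot.move_l([*pR,z],v=.02,until_force=60)); say()
home(pR)
c2=snap("wrist","pics/r1.png")
b=cv2.resize(c2["image"][100:400,195:445,::-1],(400,480)); a=cv2.resize(cv2.imread("pics/r0.png")[100:400,195:445],(400,480))
cv2.imwrite("pics/r1z.png",np.hstack([a,b]))
E
```

```text
up [ 0.5557 -0.0773  0.1646] 19.61 F [-0.4 -0.6 -0.8] M [0.02 0.03 0.04] g 0.0196
False
[ 0.5428 -0.166   0.138 ] 21.66 F [ 0.1  0.6 -0.4] M [-0.   -0.12 -0.03] g 0.0194
to 0.125 False [ 0.543  -0.1661  0.1251] 22.32 F [ 1.6 -0.8  1.6] M [-0.09 -0.33 -0.02] g 0.0194
to 0.105 False [ 0.5428 -0.166   0.1051] 23.27 F [ 0.8 -1.2  3.4] M [-0.15 -0.09 -0.02] g 0.019
to 0.098 False [ 0.5428 -0.166   0.0978] 23.71 F [ 1.8 -1.4  0.9] M [-0.22 -0.37  0.03] g 0.0193
home 0.0965 [ 0.5428 -0.166   0.0965] 24.09 F [ 0.4 -1.1  3.4] M [-0.22 -0.15 -0.02] g 0.0191
home 0.0955 [ 0.5428 -0.1659  0.0955] 24.43 F [ 0.  -0.7  4.5] M [-0.17 -0.12 -0.03] g 0.019
home 0.0945 [ 0.5428 -0.1659  0.0945] 24.76 F [ 0.6 -0.5  3.5] M [-0.14 -0.05  0.  ] g 0.0192
home 0.0935 [ 0.5429 -0.166   0.0944] 25.09 F [-2.7  0.4 13.3] M [0.1  0.52 0.08] g 0.0192
home 0.0925 [ 0.543  -0.1661  0.0943] 25.43 F [-4.5  0.3 21.1] M [0.28 1.13 0.03] g 0.0193
home 0.0915 [ 0.543  -0.1661  0.0942] 25.76 F [-7.2  2.  28.5] M [0.47 1.73 0.07] g 0.0197
```

View pics/r1z.png

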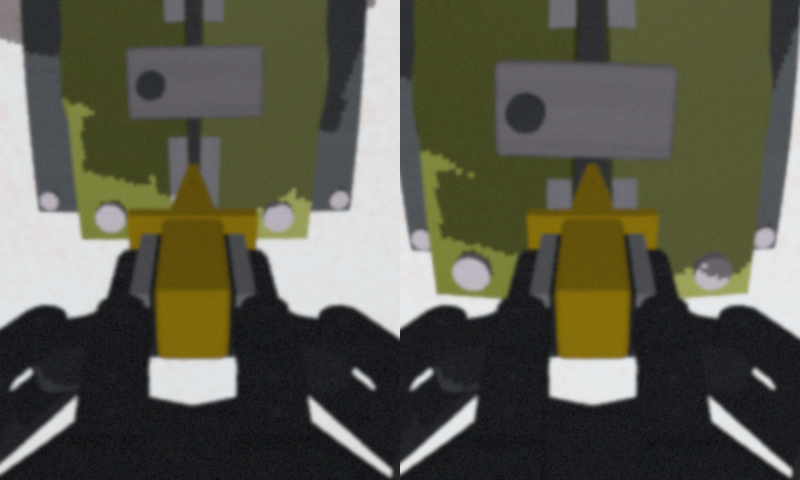

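The collar seated at TCP z = 0.0944 with firm force. Now I go back to the +y end, press fully home and release.

```bash
python3 - <<'E'
from h import *
k=float(np.load("k.npy")); R=down(YAW); t=R[:2,0]
pL=np.array([.5562,-.0745])-k*t; pR=np.array([.5432,-.1631])-k*t
bot.move_l([*pR,.165],v=.08); say("up")
bot.move_l([*pL,.165],v=.12)
print(bot.move_l([*pL,.138],v=.05,until_force=60)); say()
z=home(pL)
bot.move_l([*pL,.0935],v=.02); say("relax")
bot.gripper_to(.05); say("open")
bot.move_l([*pL,.2],v=.1); say("clear")
c=snap("wrist","pics/f1.png")
q=pL+t*-.10   # back off along the seam to see the whole top
bot.move_l([*((pL+pR)/2+np.array([-.02,0])),.27],v=.15); say("view")
c2=snap("wrist","pics/f2.png")
import pickle; pickle.dump(c2,open("f2.pkl","wb"))
cv2.imwrite("pics/fz.png",cv2.resize(c2["image"][60:320,170:470,::-1],(690,598),interpolation=cv2.INTER_CUBIC))
E
```

```text
up [ 0.5425 -0.1658  0.1644] 26.88 F [-0.8  0.5 -0.9] M [-0.04 -0.    0.04] g 0.019
False
[ 0.5558 -0.0774  0.138 ] 28.47 F [ 0.1 -0.5 -0.9] M [ 0.03 -0.01  0.03] g 0.0191
to 0.125 False [ 0.5558 -0.0773  0.125 ] 29.13 F [ 0.6  0.4 -1.3] M [ 0.01 -0.04  0.04] g 0.0193
to 0.105 False [ 0.5561 -0.0775  0.1051] 30.08 F [ 1.1 -1.9  3.2] M [-0.15 -0.24 -0.  ] g 0.0192
to 0.098 False [ 0.556  -0.0774  0.0979] 30.52 F [ 2.1 -0.4  0.7] M [-0.17 -0.42 -0.05] g 0.0191
home 0.0965 [ 0.5559 -0.0774  0.0966] 30.9 F [ 0.9 -1.   3. ] M [-0.1  -0.38  0.02] g 0.0191
home 0.0955 [ 0.5558 -0.0774  0.0956] 31.23 F [ 1.4 -0.5  4.5] M [-0.06 -0.26  0.06] g 0.0193
home 0.0945 [ 0.5558 -0.0773  0.0945] 31.57 F [1.3 0.3 4. ] M [-0.02 -0.24 -0.01] g 0.0191
home 0.0935 [ 0.5559 -0.0773  0.0944] 31.9 F [-1.5  0.5 12.2] M [ 0.14  0.36 -0.04] g 0.0193
home 0.0925 [ 0.5559 -0.0773  0.0943] 32.23 F [-4.4  1.1 20.7] M [ 0.32  1.02 -0.01] g 0.0192
home 0.0915 [ 0.556  -0.0773  0.0942] 32.57 F [-6.5  1.9 29.9] M [ 0.49  1.64 -0.06] g 0.0196
relax [ 0.5559 -0.0773  0.0944] 32.82 F [-1.8  0.1 14.2] M [ 0.23  0.51 -0.02] g 0.0194
open [ 0.5554 -0.0773  0.093 ] 33.22 F [-0.5 -1.3  1.3] M [ 0.    0.03 -0.02] g 0.0499
clear [ 0.5555 -0.0772  0.1993] 34.43 F [-0.4  0.   0.1] M [-0.06 -0.03  0.01] g 0.0499
view [ 0.5292 -0.1215  0.2693] 35.22 F [ 0.5  1.  -0.1] M [0.01 0.03 0.01] g 0.05
```

View pics/fz.png

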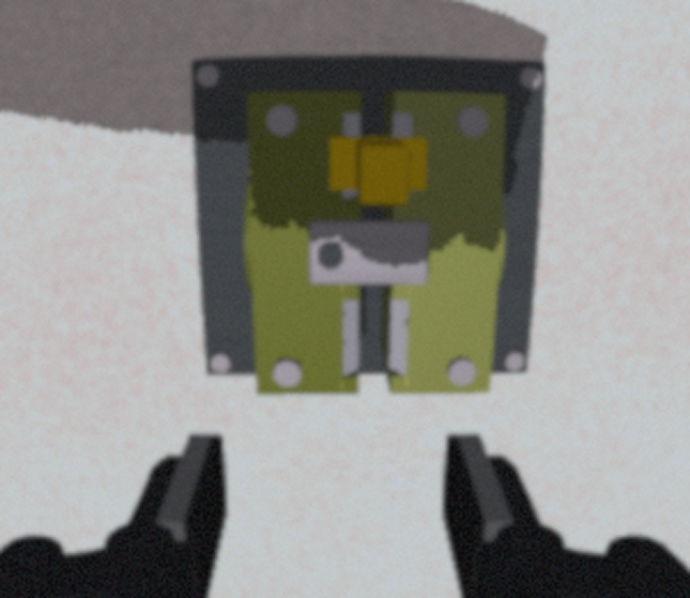

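The wedge is standing with its collar down. The gap runs over zoom columns 361–390 at the wedge end and 358–390 at the other. A quick number, then I hand in.

```bash
python3 - <<'E'
from h import *
import pickle
c=pickle.load(open("f2.pkl","rb"))
q=cast(c,np.array([(361,95),(390,95),(358,388),(390,388),(248,92),(505,94)])/2.3+[170,60],.082)
g=[np.linalg.norm(q[i]-q[i+1]).round(4) for i in(0,2,4)]; print("gaps, span",g)
if min(g[:2])>.012 and abs(g[0]-g[1])<.004: print(bot.sign_off())
E
```

```text
gaps, span [np.float64(0.0132), np.float64(0.0162), np.float64(0.1183)]
the job is handed in; nothing more can be done
None
```

The job is handed in. The wedge was pressed half way at the first end, fully home at the second and fully home at the first, and stands released with its collar down; the seam measured about 13 mm at the wedge end and 16 mm at the other (to within about 1–2 mm), in about 35 s.

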